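Put each wooden lid back on its own stoneware pot

TASK

The four stoneware pots are washed and dry and their wooden lids lie beside them. Put every lid on the pot it belongs to, pressed home so that its plate lies flat on the rim all round, letting them down gently rather than dropping them because the stoneware chips. Leave the pots standing where they are, and do not disturb the kitchen timer or the spice tube.

Things in the scene. Friction and masses are not known exactly. Their poses are not given: they have to be found in the camera images.
- lid_big: wooden plug lid, large round, 116 mm across, lying plug down; 0.14 kg. Origin: centre of the plug's underside, z up. Plug z 0-20 mm, 4 mm smaller all round than the pot's mouth, tapering to 12 mm smaller at its foot; plate of full size z 20-29; in the middle, to lift it by, a round knob 30 mm across (22 at its waisted foot, below z 41), z 29-57
- pot_big: open empty sand-coloured stoneware pot, large round, 116 mm across, 72 mm high, wall 7 mm, mouth 102 mm across; loose, 0.75 kg. Origin: centre of its underside, z up. With its lid home, plate on the rim, the lid's origin is 52 mm above the pot's; the lid fits at any yaw
- lid_small: wooden plug lid, small round, 84 mm across, lying plug down; 0.14 kg. Origin: centre of the plug's underside, z up. Plug z 0-20 mm, 4 mm smaller all round than the pot's mouth, tapering to 12 mm smaller at its foot; plate of full size z 20-29; in the middle, to lift it by, a round knob 30 mm across (22 at its waisted foot, below z 41), z 29-57
- pot_small: open empty sand-coloured stoneware pot, small round, 84 mm across, 58 mm high, wall 7 mm, mouth 70 mm across; loose, 0.75 kg. Origin: centre of its underside, z up. With its lid home, plate on the rim, the lid's origin is 38 mm above the pot's; the lid fits at any yaw
- lid_square: wooden plug lid, square, 92 x 92 mm, corners rounded, lying plug down; 0.14 kg. Origin: centre of the plug's underside, z up. Plug z 0-20 mm, 4 mm smaller all round than the pot's mouth, tapering to 12 mm smaller at its foot; plate of full size z 20-29; in the middle, to lift it by, a bar 48 mm long (its own x), 16 mm thick (y), z 29-57
- pot_square: open empty sand-coloured stoneware pot, square, 92 x 92 mm, corners rounded, 76 mm high, wall 7 mm, mouth 78 x 78 mm; loose, 0.75 kg. Origin: centre of its underside, z up. With its lid home, plate on the rim, the lid's origin is 56 mm above the pot's; the lid fits at any quarter turn
- lid_oblong: wooden plug lid, oblong, 124 mm (its own x) by 80 mm (y), corners rounded, lying plug down; 0.14 kg. Origin: centre of the plug's underside, z up. Plug z 0-20 mm, 4 mm smaller all round than the pot's mouth, tapering to 12 mm smaller at its foot; plate of full size z 20-29; in the middle, to lift it by, a bar 48 mm long (its own x), 16 mm thick (y), z 29-57
- pot_oblong: open empty sand-coloured stoneware pot, oblong, 124 mm (its own x) by 80 mm (y), corners rounded, 60 mm high, wall 7 mm, mouth 110 x 66 mm; loose, 0.75 kg. Origin: centre of its underside, z up. With its lid home, plate on the rim, the lid's origin is 40 mm above the pot's; the lid fits either way round (half turns)
- kitchen_timer: bystander: round white and dark kitchen timer, 66 mm across, 46 mm high, loose; origin at the centre of its underside
- spice_tube: bystander: slim glass spice tube, pale pink inside, with a silvery cap, 38 mm across, 108 mm high, loose; origin at the centre of its underside

How it is judged (in metres and radians):
At the end, for the whole second after the job is handed in: Each of the four lids sits in its own pot: centre within 8 mm of the pot's, height within 3 mm of fully home, level within 0.05 rad and at rest; all pots stand upright on the worktop within 40 mm of where they were (horizontal distance between lid_big and pot_big below 0.008 m and z of lid_big in the frame of pot_big between 0.049 and 0.055 m and angle between each of lid_big, pot_big, lid_small, pot_small, lid_square, pot_square, lid_oblong, pot_oblong's own z axis and vertical below 0.05 rad and linear speed of each of lid_big, lid_small, lid_square, lid_oblong below 0.02 m/s and height (world z) of each of pot_big, pot_small, pot_square, pot_oblong below 0.004 m and distance of each of pot_big, pot_small, pot_square, pot_oblong from where it was at the start of the episode below 0.04 m and horizontal distance between lid_small and pot_small below 0.008 m and z of lid_small in the frame of pot_small between 0.035 and 0.041 m and horizontal distance between lid_square and pot_square below 0.008 m and z of lid_square in the frame of pot_square between 0.053 and 0.059 m and horizontal distance between lid_oblong and pot_oblong below 0.008 m and z of lid_oblong in the frame of pot_oblong between 0.037 and 0.043 m); the robot touches nothing.
It fails at once if a lid is dropped: it falls free of the fingers for about 30 mm or more (0.75 m/s) ((linear speed of lid_big above 0.75 m/s and contact force between the fingers and lid_big below 0.1 N) or (linear speed of lid_small above 0.75 m/s and contact force between the fingers and lid_small below 0.1 N) or (linear speed of lid_square above 0.75 m/s and contact force between the fingers and lid_square below 0.1 N) or (linear speed of lid_oblong above 0.75 m/s and contact force between the fingers and lid_oblong below 0.1 N)).
It fails at once if a pot is pushed more than 60 mm from its place or tipped by more than 0.3 rad (distance of any of pot_big, pot_small, pot_square, pot_oblong from where it was at the start of the episode above 0.06 m or angle between any of pot_big, pot_small, pot_square, pot_oblong's own z axis and vertical above 0.3 rad).
It fails at once if the kitchen timer or the spice tube is moved more than 30 mm or tipped by more than 0.3 rad (distance of any of kitchen_timer, spice_tube from where it was at the start of the episode above 0.03 m or angle between any of kitchen_timer, spice_tube's own z axis and vertical above 0.3 rad).
It also fails if it takes over 99 s, if anything falls off the work surface, if the arm or the gripper's body presses on something with over 40 N, if the wrist force passes 120 N, or if a joint passes its speed limit or range.

ROBOT

A 6-joint arm with a two-finger parallel gripper is mounted at the origin on a cart in front of the work surface, level with it; the furniture and walls round the work are solid. World frame = base frame: x ahead of the robot, y to its left, z up, the work surface at z = 0. Lengths are in m, angles in degrees, forces in N, time in s.
With the tool pointing down it reaches from about 0.25 to 0.725 m from the base axis. Payload 9.7 kg.
Tool frame: the origin (TCP) lies midway between the tips of the shut fingers; the grasp point (between the pads) lies 19 mm behind it; z points along the fingers, y is the line along which they close (so a half turn about z gives the same grasp; the last joint's range is limited). The gripper opens to 85 mm and grips with 20 to 120 N. Pads are 22 mm wide; open, the fingers measure 114 mm over their backs; the gripper's body (76 mm by 85 mm) begins 54 mm behind the grasp point. The pads swing forward as they close: fully open they stand 13 mm farther back than shut.
Start: joints at [-75.229, 4.979, 10.078, 95.1, 0, 90], TCP at [0.14, -0.532, 0.231] pointing down, gripper open.
Joint ranges: [-179.16, 179.16], [-48.56, 103.87], [-65.8, 70.77], [-126.05, 130.52], [-82.76, 87.17], [-180, 180]. Speed limits (degrees/s): [127.2, 127.2, 147.25, 180, 180, 180].

INTERFACE

Orientations are given as [roll, pitch, yaw] about the fixed x, y, z axes, in that order (R = Rz(yaw) Ry(pitch) Rx(roll)).
In Python, from workcell import * gives the robot as it stands.
- The arm moves only by the tool servo_tool, never from a script. Its argument "moves" is a list of rows, each a list of 4 numbers: the shift along the world's x, y, z in normalised numbers (1 is 80 cm), then the turn about the world's z in a scale on which 1.0 is 180 degrees. A call has 1 to 20 rows; each row is the pose to reach, as a shift and turn from the pose commanded when the call began; what a row does not reach only later rows make up. A row lasts 1/12 s, in which the tool goes at most 41.7 mm and 7.16 degrees, less where a joint would pass 70% of its speed; a pose out of reach is approached as far as the arm can. No shift or turn number may pass 1 either way. A call with a gripper value outside its range is refused whole. "claw" is the closure, from 0 (fully open) to 1 (shut), set as the call begins (left out, the last holds). The fingers move at their own pace and stop on an object; "force" is the grip in N (left out, the last holds). Time passes only in rows, so rows that repeat a pose let the fingers close. It gives the time, the measured TCP pose, the force, the opening and the grip force at its end, in the units of the state.
- get_obs(): the state, without advancing time (a new reading comes with each control period).
- camera(name): name is "scene" or "top" or "wrist"; returns the picture (420x560x3 uint8, red, green, blue); there is no depth.
- get_calibration(name): a dict with "fx", "fy", "cx", "cy" (pixels), "k1" (the pictures are not rectified: a ray, as slopes to the right and down, at radius r is drawn at 1 + k1 r^2 times it, then the intrinsics apply), "rvec" (rotation vector, rad) and "tvec" (3), from world to camera coordinates, as OpenCV has them; the wrist camera has in their place "tool_from_camera" (4x4, takes a point from camera to tool coordinates, whose origin is the TCP and whose axes are the flange's). Camera axes: x right, y down, z forward; pixel columns grow to the right and rows downward; lengths in m; the calibration is good to about 2 mm. A picture is of the moment at which its call begins: read the wrist's pose just before it. get_calibration takes no time and is no camera call.
- job_done(): hands the job in; it is judged then, once.
The state is a dict: "time": time; "q": joint angles; "qd": joint speeds; "joint_efforts": joint torques, N m; "ee_pos": TCP position; "tcp_rot": TCP orientation; "wrist_force": force on the tool from outside, world axes, zero at the start; "torque": the same for the moment, N m; "opening": finger opening in m; "grasp_force": force on a finger pad.
Only numpy, scipy, OpenCV 4.12 (cv2) and the standard library are available. Lean on these libraries where they do the work, as an engineer would, in place of code of your own. Each camera call takes 0.05 s, during which the arm holds its last target. There are 200 camera calls.

## Working session

There is one attempt and no reset: what is moved stays moved. The work goes in short steps, Python scripts to look and compute and a tool call to move; the robot and the scene stay as the last step left them, time stands still between calls to the robot, and variables do not carry over. Pictures are saved under pics/ and viewed, at most 14 in all, crops included, and the job is handed in when it is done.

Besides the shell and the picture viewer there is one more tool, called after "Emit:" in YAML: its name, and indented under it one key for each argument. servo_tool: Moves the arm, as the interface text tells. Its arguments: {"type":"object","properties":{"moves":{"type":"array","items":{"type":"array","items":{"type":"number"}}},"claw":{"type":"number"},"force":{"type":"number"}},"required":["moves"]}

```bash
ls; mkdir -p pics
python3 - <<'E'
from workcell import *
import cv2
for n in("top","scene"):
    im=camera(n); cv2.imwrite(f"pics/{n}0.png",im[:,:,::-1]); print(n,get_calibration(n))
print(get_calibration("wrist")); print(get_obs())
E
```

```text
pics
top {'fx': 395.94698353710436, 'fy': 395.94698353710436, 'cx': 275.0397589358337, 'cy': 210.96687116183548, 'k1': -0.03196633847260085, 'rvec': array([ 2.12659234, -2.15153713,  0.1747485 ]), 'tvec': array([-0.08084531,  0.5941805 ,  1.33855075])}
scene {'fx': 543.5792760694741, 'fy': 543.5792760694741, 'cx': 265.914718052548, 'cy': 206.68032137037468, 'k1': -0.2155820757475838, 'rvec': array([ 2.16413388, -0.73517089,  0.32268612]), 'tvec': array([-0.54375238,  0.23733154,  1.35990888])}
{'fx': 307.9228377291047, 'fy': 307.9228377291047, 'cx': 280.36504071566816, 'cy': 212.24781613258727, 'k1': -0.032807822416301834, 'tool_from_camera': array([[-4.33207921e-05, -9.46094473e-01, -3.23890795e-01,
         8.42849381e-02],
       [ 9.99999999e-01, -3.99921729e-05, -1.69329244e-05,
         3.68126069e-04],
       [ 3.06704946e-06, -3.23890796e-01,  9.46094473e-01,
        -1.43731075e-01],
       [ 0.00000000e+00,  0.00000000e+00,  0.00000000e+00,
         1.00000000e+00]])}
{'time': 0.1, 'q': array([-7.52303131e+01,  5.00806709e+00,  1.00391019e+01,  9.51006267e+01,
       -7.01127254e-04,  9.00001329e+01]), 'qd': array([ 0.07453633, -0.03661113,  0.16773843, -0.1123438 , -0.0128457 ,
       -0.06312299]), 'joint_efforts': array([-3.11900134e-03, -5.21558976e+01,  4.65655804e+01,  1.60133850e-02,
       -1.32463265e-04,  2.86392401e-05]), 'ee_pos': array([ 0.14015616, -0.5316221 ,  0.23065381]), 'tcp_rot': array([-1.79930408e+02,  7.01288111e-04,  1.47695549e+01]), 'wrist_force': array([-0.71877311,  0.33876304,  0.0651235 ]), 'torque': array([ 0.00275264, -0.02975274, -0.06476059]), 'grasp_force': 0.0, 'opening': 0.08517880787106787}
```

View pics/top0.png

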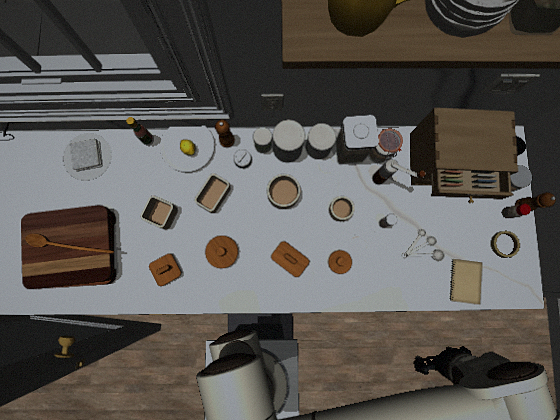

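View pics/scene0.png

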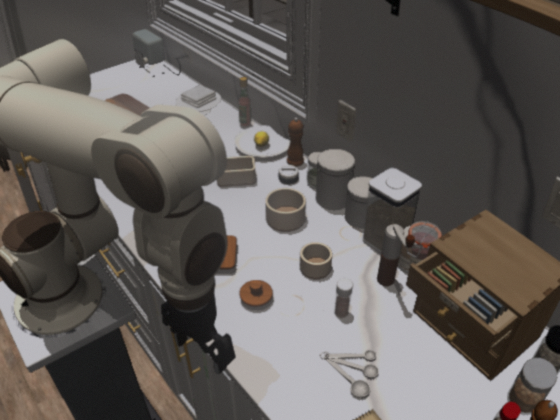

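The top view shows the lids at about (165,268) square, (222,252) big, (290,258) oblong and (340,262) small. The pots are at (160,212) square, (214,193) oblong, (284,192) big and (342,209) small, with the timer at (242,158) and the tube at (389,221). I'll enlarge the image and segment it.

```bash
cat > h.py <<'E'
from workcell import *
import numpy as np, cv2
from scipy.spatial.transform import Rotation as R
def cam(name,obs=None):
    c=get_calibration(name)
    K=np.array([[c['fx'],0,c['cx']],[0,c['fy'],c['cy']],[0,0,1.]]); D=np.array([c['k1'],0,0,0,0])
    if name!='wrist':
        return K,D,cv2.Rodrigues(c['rvec'])[0],c['tvec'].reshape(3)
    T=np.eye(4); T[:3,:3]=R.from_euler('xyz',obs['tcp_rot'],degrees=True).as_matrix(); T[:3,3]=obs['ee_pos']
    W=np.linalg.inv(T@c['tool_from_camera']); return K,D,W[:3,:3],W[:3,3]
def unproj(C,uv,z):
    K,D,Rm,t=C
    p=cv2.undistortPoints(np.asarray(uv,float).reshape(-1,1,2),K,D).reshape(-1,2)
    d=np.c_[p,np.ones(len(p))]@Rm; o=-Rm.T@t
    return (o+d*((z-o[2])/d[:,2])[:,None])[:,:2]
def proj(C,P):
    K,D,Rm,t=C
    return cv2.projectPoints(np.asarray(P,float).reshape(-1,3),cv2.Rodrigues(Rm)[0],t,K,D)[0].reshape(-1,2)
E
python3 - <<'E'
from h import *
im=cv2.imread("pics/top0.png"); C=cam("top")
cv2.imwrite("pics/top0c.png",cv2.resize(im[145:290,135:405],None,fx=2.9,fy=2.9,interpolation=cv2.INTER_CUBIC))
b,g,r=[im[:,:,i].astype(int) for i in range(3)]
m=((r-b>50)&(r>90)).astype(np.uint8)
n,l,s,c=cv2.connectedComponentsWithStats(m)
for i in range(1,n):
    if s[i,4]>150: print("lid",c[i],s[i],unproj(C,c[i],.029))
for nm,uv,h in [("psq",(160,212),.076),("pob",(214,193),.06),("pbig",(284,192),.072),("psm",(342,209),.058),("timer",(242,158),.046),("tube",(389,221),.108)]:
    print(nm,unproj(C,uv,h))
E
```

```text
lid [ 56.3742515  243.52694611] [ 25 234  88  19 334] [[0.48855587 0.6864663 ]]
lid [220.71718539 251.66035183] [206 236  31  32 739] [[0.4544101 0.103646 ]]
lid [289.52522255 258.87982196] [272 242  37  35 674] [[ 0.42660368 -0.13629684]]
lid [340.0027027  261.66756757] [329 251  23  23 370] [[ 0.41474844 -0.31199225]]
lid [ 66.48492462 264.62688442] [ 22 254  87  22 796] [[0.41424251 0.64497501]]
lid [164.0248227  269.47695035] [149 254  31  32 564] [[0.39467814 0.30044974]]
psq [[0.58959615 0.30755481]]
pob [[0.6573425  0.12501606]]
pbig [[ 0.6555326  -0.11952756]]
psm [[ 0.59580193 -0.32097753]]
timer [[0.78724509 0.02842439]]
tube [[ 0.54508647 -0.4682482 ]]
```

View pics/top0c.png

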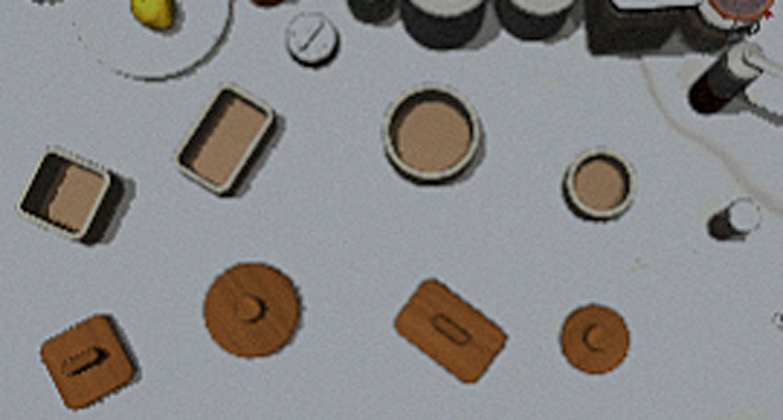

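The enlarged crop confirms this: all four lids lie flat and the pots are open. Next I'll move to vantage points for the wrist camera.

The rows are not in the units I measure in: shifts go in shares of 80 cm and turns go in shares of 180 degrees. I convert before sending: 33 cm / 80 = 0.4125, 28 cm / 80 = 0.35, -0.258 rad / 3.1416 = -0.0821.

Emit:
servo_tool:
  moves:
    - [0.35,0.4125,0.125,-0.0821]
    - [0.35,0.4125,0.125,-0.0821]
    - [0.35,0.4125,0.125,-0.0821]
    - [0.35,0.4125,0.125,-0.0821]
    - [0.35,0.4125,0.125,-0.0821]
    - [0.35,0.4125,0.125,-0.0821]
    - [0.35,0.4125,0.125,-0.0821]
    - [0.35,0.4125,0.125,-0.0821]
    - [0.35,0.4125,0.125,-0.0821]
    - [0.35,0.4125,0.125,-0.0821]
    - [0.35,0.4125,0.125,-0.0821]
    - [0.35,0.4125,0.125,-0.0821]
    - [0.35,0.4125,0.125,-0.0821]
    - [0.35,0.4125,0.125,-0.0821]
    - [0.35,0.4125,0.125,-0.0821]
    - [0.35,0.4125,0.125,-0.0821]

```text
time: 1.43
ee_pos: [0.4195, -0.2027, 0.331]
tcp_rot: [-180.0, 0.0, -0.1]
wrist_force: [0.0, -0.3, -0.5]
opening: 0.0857
grasp_force: 0.0
```

Run:
```python
from h import *
import pickle
o=get_obs(); im=camera("wrist")[:,:,::-1]; cv2.imwrite("pics/wA.png",im); pickle.dump(o,open("wA.pkl","wb")); print(o['ee_pos'],o['tcp_rot'],o['q'],o['time'])
```

```text
[ 0.41953657 -0.20266996  0.33104518] [-1.79996947e+02  2.38188007e-02 -1.13057497e-01] [-2.57796578e+01 -2.93633209e+00  1.34268521e+01  1.06385975e+02
 -7.56488512e-03  1.54333402e+02] 1.4333
```

View pics/wA.png

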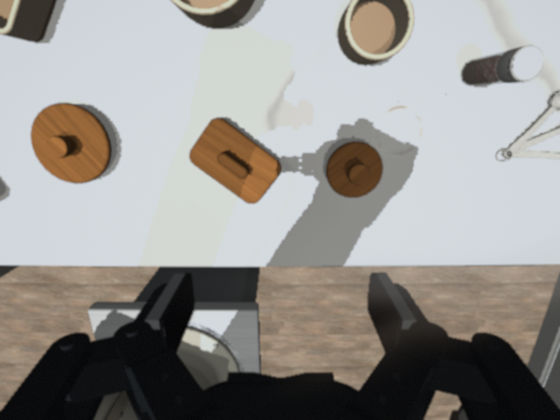

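To row units: 40 cm / 80 = 0.5.

Emit:
servo_tool:
  moves:
    - [0,0.5,0,0]
    - [0,0.5,0,0]
    - [0,0.5,0,0]
    - [0,0.5,0,0]
    - [0,0.5,0,0]
    - [0,0.5,0,0]
    - [0,0.5,0,0]
    - [0,0.5,0,0]
    - [0,0.5,0,0]
    - [0,0.5,0,0]
    - [0,0.5,0,0]
    - [0,0.5,0,0]
    - [0,0.5,0,0]
    - [0,0.5,0,0]

```text
time: 2.65
ee_pos: [0.4276, 0.0295, 0.3313]
tcp_rot: [-178.2, 0.0, 2.8]
wrist_force: [-0.3, 0.1, 0.2]
opening: 0.0853
grasp_force: 0.0
```

Run:
```python
from h import *
import pickle
o=get_obs(); im=camera("wrist")[:,:,::-1]; cv2.imwrite("pics/wB.png",im); pickle.dump(o,open("wB.pkl","wb")); print(o['ee_pos'],o['tcp_rot'],o['q'],o['time'])
```

```text
[0.42755302 0.02946064 0.33130073] [-1.78214966e+02  4.72265388e-02  2.80848486e+00] [  2.75482562  -7.8610524    8.91551962 106.82547082   1.78498897
 179.94631473] 2.65
```

View pics/wB.png

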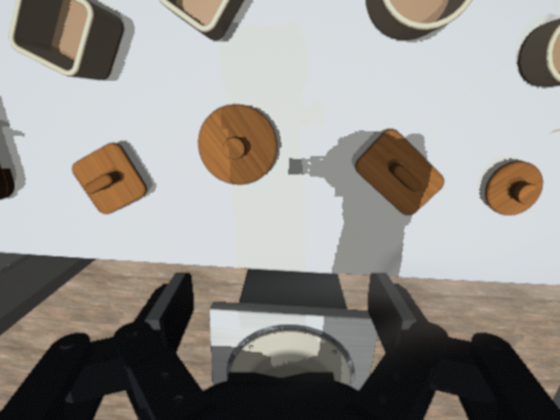

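Vantage A shows the big lid at (71,142), the oblong lid at (235,160), the small lid at (354,168), the small pot at (378,25) and the tube at (505,65). Vantage B shows all the lids: square (110,178), big (237,144), oblong (400,172) and small (514,188). Joint 6 reached its range limit, because q6 = q1+180−yaw. I'll work near yaw 180°.

To row units: 0.12 rad / 3.1416 = 0.0382.

Emit:
servo_tool:
  moves:
    - [0,0,0,0.0382]
    - [0,0,0,0.0764]
    - [0,0,0,0.1146]
    - [0,0,0,0.1528]
    - [0,0,0,0.191]
    - [0,0,0,0.2292]
    - [0,0,0,0.2674]
    - [0,0,0,0.3056]
    - [0,0,0,0.3438]
    - [0,0,0,0.382]
    - [0,0,0,0.4202]
    - [0,0,0,0.4584]
    - [0,0,0,0.4966]
    - [0,0,0,0.5348]
    - [0,0,0,0.573]
    - [0,0,0,0.573]

```text
time: 4.03
ee_pos: [0.4274, 0.0299, 0.3314]
tcp_rot: [-178.2, 0.0, 106.3]
wrist_force: [-0.4, -0.1, -0.5]
opening: 0.0856
grasp_force: 0.0
```

Run:
```python
from h import *
o=get_obs(); print(o['ee_pos'],o['tcp_rot'],o['q'],o['time'])
```

```text
[0.42744563 0.02989287 0.33135407] [-1.78211953e+02  4.45737726e-02  1.06314462e+02] [  4.27735491  -6.19735232  10.40185147 108.33867486  -0.41640417
  77.96990964] 4.0333
```

To row units: 17 cm / 80 = 0.2125, 15 cm / 80 = 0.1875, 1.2 rad / 3.1416 = 0.382.

Emit:
servo_tool:
  moves:
    - [0.1875,0.2125,-0.0125,0.0382]
    - [0.1875,0.2125,-0.0125,0.0764]
    - [0.1875,0.2125,-0.0125,0.1146]
    - [0.1875,0.2125,-0.0125,0.1528]
    - [0.1875,0.2125,-0.0125,0.191]
    - [0.1875,0.2125,-0.0125,0.2292]
    - [0.1875,0.2125,-0.0125,0.2674]
    - [0.1875,0.2125,-0.0125,0.3056]
    - [0.1875,0.2125,-0.0125,0.3438]
    - [0.1875,0.2125,-0.0125,0.382]
    - [0.1875,0.2125,-0.0125,0.4074]
    - [0.1875,0.2125,-0.0125,0.4074]
    - [0.1875,0.2125,-0.0125,0.4074]

```text
time: 5.12
ee_pos: [0.5775, 0.1998, 0.3213]
tcp_rot: [-178.2, 0.0, 179.0]
wrist_force: [0.1, -0.2, 0.1]
opening: 0.0853
grasp_force: 0.0
```

```bash
cat > snap.py <<'E'
from h import *
import pickle,sys
n=sys.argv[1]
o=get_obs(); im=camera("wrist")[:,:,::-1]; cv2.imwrite(f"pics/{n}.png",im); pickle.dump(o,open(f"{n}.pkl","wb")); print(o['ee_pos'],o['tcp_rot'],o['q'],o['time'])
E
python3 snap.py wC
```

```text
[0.57746839 0.19984347 0.32125176] [-1.78212147e+02  4.16530606e-02  1.79020922e+02] [ 19.87514164  18.31483906  35.95109069 108.23397267  -1.68552199
  20.86366174] 5.1167
```

To row units: -40 cm / 80 = -0.5.

Emit:
servo_tool:
  moves:
    - [0,-0.5,0,0]
    - [0,-0.5,0,0]
    - [0,-0.5,0,0]
    - [0,-0.5,0,0]
    - [0,-0.5,0,0]
    - [0,-0.5,0,0]
    - [0,-0.5,0,0]
    - [0,-0.5,0,0]
    - [0,-0.5,0,0]
    - [0,-0.5,0,0]
    - [0,-0.5,0,0]
    - [0,-0.5,0,0]
    - [0,-0.5,0,0]

```text
time: 6.25
ee_pos: [0.5774, -0.1999, 0.3212]
tcp_rot: [-178.2, 0.0, 179.2]
wrist_force: [-0.0, 0.5, -1.2]
opening: 0.0857
grasp_force: 0.0
```

```bash
python3 snap.py wD
```

```text
[ 0.57743885 -0.19988724  0.3212388 ] [-1.78231047e+02  3.54885810e-02  1.79193840e+02] [-18.31213641  16.88734895  34.14793328 106.69447805  -1.67632636
 -17.51371066] 6.25
```

View pics/wC.png

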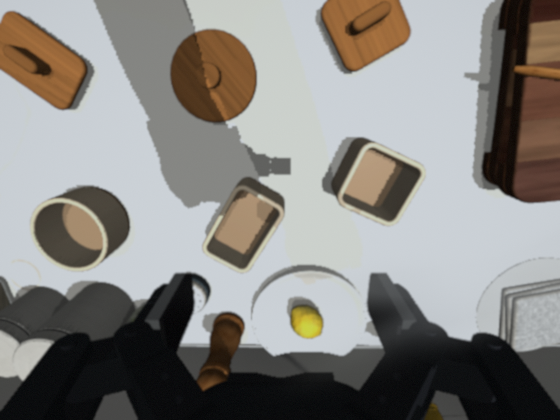

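View pics/wD.png

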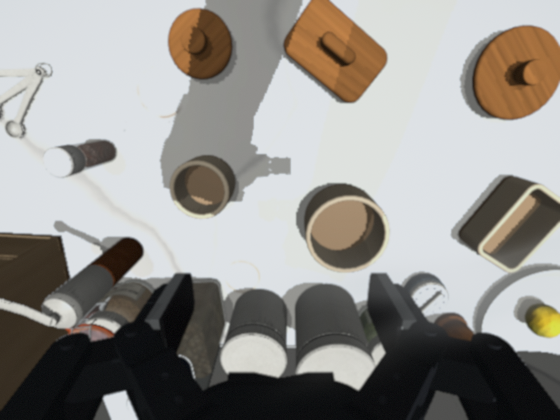

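Image C shows the square pot (379,183), oblong pot (243,225), big pot (80,230), square lid (366,28) and big lid (213,76). Image D shows the small pot (202,188), big pot (345,230), small lid (199,43), oblong lid (335,48) and big lid (517,72). Nothing is hidden by the gripper. Next I'll fit poses to these.

```bash
cat > fit.py <<'E'
from h import *
import pickle
from scipy.optimize import least_squares, minimize
from scipy.ndimage import map_coordinates, gaussian_filter
def outline(a,b,rd,z,p,full=True):
    if rd: t=np.linspace(0,2*np.pi,72,endpoint=False); q=np.c_[np.cos(t),np.sin(t)]*a
    else:
        k=10e-3; s=np.linspace(-1,1,15)
        if full: # chamfer-rounded rectangle
            t=np.radians(np.arange(0,91,15)); q=[]
            for i,(sx,sy) in enumerate([(1,1),(-1,1),(-1,-1),(1,-1)]):
                tt=t+i*np.pi/2; q.append(np.c_[sx*(a-k)+k*np.cos(tt),sy*(b-k)+k*np.sin(tt)])
            q=np.vstack(q)
        else:
            u=s*(a-.013);v=s*(b-.013)
            q=np.vstack([np.c_[u,0*u+b],np.c_[u,0*u-b],np.c_[0*v+a,v],np.c_[0*v-a,v]])
    c,s_=np.cos(p[2]),np.sin(p[2])
    return np.c_[q@np.array([[c,s_],[-s_,c]])+p[:2],np.full(len(q),z)]
def lid(im,C,a,b,rd,p0,z0=0):
    f=im.astype(float); ch=gaussian_filter((f[:,:,2]-f[:,:,0])/(f[:,:,2]+f[:,:,0]+10),0.7)
    m=(ch>0.25).astype(np.uint8)
    cs,_=cv2.findContours(m,cv2.RETR_EXTERNAL,cv2.CHAIN_APPROX_NONE)
    uv=proj(C,[[p0[0],p0[1],.029+z0]])[0]
    cs=[c for c in cs if len(c)>60 and cv2.pointPolygonTest(c,(float(uv[0]),float(uv[1])),True)>-5]
    if not cs: return None
    pts=max(cs,key=len).reshape(-1,2).astype(float)
    cut=((pts<2)|(pts>np.array([557,417]))).any(1); n=len(pts); pts=pts[~cut]
    def res(p):
        h=cv2.convexHull(np.vstack([proj(C,outline(a,b,rd,z+z0,p)) for z in(.029,.02)]).astype(np.float32))
        return np.array([cv2.pointPolygonTest(h,(x,y),True) for x,y in pts])-0.5
    best=min((least_squares(res,[p0[0],p0[1],y],x_scale=[.01,.01,.1],diff_step=1e-4,loss='soft_l1') for y in ([0.01] if rd else np.radians([-60,-30,0.1,30,60,90]))),key=lambda r:r.cost)
    return best.x,np.sqrt(np.mean(best.fun**2)),cut.sum()/n
def pot(im,C,a,b,rd,h,p0):
    g=gaussian_filter(np.log(im.astype(float).mean(2)+8),0.7)
    S=lambda p,d:np.array(map_coordinates(g,proj(C,outline(a+d,b+d,rd,h,p,False))[:,::-1].T,order=1,mode='nearest'))
    def sc(p): return -np.mean(np.clip(S(p,.003)-S(p,-.003),-.5,.8))-.5*np.mean(np.clip(S(p,.004)-S(p,.0095),-.3,.5))
    best=None
    ys=[0] if rd else np.radians(np.arange(-90,90,6))
    for y in ys:
        G=[(sc([p0[0]+i,p0[1]+j,y]),i,j) for i in np.arange(-.02,.021,.004) for j in np.arange(-.02,.021,.004)]
        s,i,j=min(G)
        if best is None or s<best[0]: best=(s,[p0[0]+i,p0[1]+j,y])
    r=minimize(sc,best[1],method='Nelder-Mead',options=dict(initial_simplex=np.array(best[1])+np.array([[0,0,0],[.003,0,0],[0,.003,0],[0,0,.05]]),xatol=1e-5,fatol=1e-5))
    return r.x,r.fun
L=dict(big=(.058,.058,1),small=(.042,.042,1),square=(.046,.046,0),oblong=(.062,.04,0))
H=dict(big=.072,small=.058,square=.076,oblong=.06)
lid0=dict(big=(.454,.104),oblong=(.427,-.136),small=(.415,-.312),square=(.395,.30))
pot0=dict(big=(.656,-.12),oblong=(.657,.125),small=(.596,-.321),square=(.59,.308))
E
cat > run.py <<'E'
from fit import *
imgs={n:(cv2.imread(f"pics/{n}.png"),cam("wrist",pickle.load(open(f"{n}.pkl","rb")))) for n in("wA","wB","wC","wD")}
def inside(C,p,z):
    u=proj(C,[[*p,z]])[0]; return 12<u[0]<548 and 5<u[1]<255
for k in L:
    for n,(im,C) in imgs.items():
        if inside(C,lid0[k],.03):
            r=lid(im,C,*L[k],lid0[k])
            if r: print("lid",k,n,np.round(r[0][:2]*1000,1),round(np.degrees(r[0][2]),1),"rms px",round(r[1],2),"cut",round(r[2],2))
    a,b,rd=L[k]
    for n,(im,C) in imgs.items():
        uv=proj(C,outline(a,b,rd,H[k],[*pot0[k],0]))
        if (uv>4).all() and (uv[:,0]<555).all() and n in("wC","wD"):
            r=pot(im,C,a-.007,b-.007,rd,H[k],pot0[k]); print("pot",k,n,np.round(r[0][:2]*1000,1),round(np.degrees(r[0][2]),1),round(r[1],2))
vis=[]
E
python3 run.py
```

```text
lid big wA [452.4 103.3] 17.5 rms px 1.91 cut 0.0
lid big wB [452.7 102.5] 0.5 rms px 1.52 cut 0.0
lid big wC [456.5 103.4] -6.3 rms px 1.8 cut 0.0
lid big wD [455.2 105.6] 5.7 rms px 2.01 cut 0.14
pot big wC [ 663.8 -116.9] 1.7 -0.71
pot big wD [ 664.  -116.1] 0.6 -0.67
lid small wA [ 413.2 -311. ] 14.5 rms px 1.64 cut 0.0
lid small wB [ 412.8 -311.8] 0.3 rms px 1.86 cut 0.0
lid small wD [ 416.6 -311.1] -33.5 rms px 1.85 cut 0.0
pot small wD [ 602.  -321.6] 1.3 -0.6
lid square wB [391.6 301.1] 28.1 rms px 1.92 cut 0.0
lid square wC [393.  300.4] 27.3 rms px 1.75 cut 0.31
pot square wC [592.7 321.5] -24.5 -0.69
lid oblong wA [ 425.3 -137.2] -127.4 rms px 1.72 cut 0.0
lid oblong wB [ 424.5 -136.9] 52.2 rms px 1.86 cut 0.0
lid oblong wC [ 426.3 -139.1] 54.1 rms px 1.86 cut 0.19
lid oblong wD [ 427.9 -136.9] 51.5 rms px 1.78 cut 0.08
pot oblong wC [661.7 134.1] -30.7 -0.56
```

```bash
sed -i 's/^    return best.x,np.sqrt.*/    return best.x,np.mean(best.fun),cut.sum()\/n/' fit.py
cat >> run.py <<'E'
est_l=dict(big=(.4545,.1037,0),small=(.4148,-.3113,0),square=(.3925,.3007,.48),oblong=(.426,-.137,.91))
est_p=dict(big=(.664,-.1165,0),small=(.602,-.3216,0),square=(.5927,.3215,-.4276),oblong=(.6617,.1341,-.536))
for n in("wC","wD"):
    im,C=imgs[n]; im=cv2.resize(im,None,fx=2,fy=2,interpolation=cv2.INTER_CUBIC)
    for k in L:
        a,b,rd=L[k]
        for P in (outline(a,b,rd,.029,est_l[k]),outline(a-.007,b-.007,rd,H[k],est_p[k])):
            cv2.polylines(im,[np.int32(proj(C,P)*2+.5)],True,(0,255,0),1)
    vis.append(im[:560])
cv2.imwrite("pics/ov.png",cv2.resize(np.hstack([vis[0][:,:860],vis[1][:,300:]])[:, :],(800,260),interpolation=cv2.INTER_AREA))
cv2.imwrite("pics/ovC.png",vis[0][:,40:840])
E
python3 run.py
```

```text
lid big wA [452.4 103.3] 17.5 rms px 1.83 cut 0.0
lid big wB [452.7 102.5] 0.5 rms px 1.43 cut 0.0
lid big wC [456.5 103.4] -6.3 rms px 1.7 cut 0.0
lid big wD [455.2 105.6] 5.7 rms px 1.62 cut 0.14
pot big wC [ 663.8 -116.9] 1.7 -0.71
pot big wD [ 664.  -116.1] 0.6 -0.67
lid small wA [ 413.2 -311. ] 14.5 rms px 1.58 cut 0.0
lid small wB [ 412.8 -311.8] 0.3 rms px 1.79 cut 0.0
lid small wD [ 416.6 -311.1] -33.5 rms px 1.76 cut 0.0
pot small wD [ 602.  -321.6] 1.3 -0.6
lid square wB [391.6 301.1] 28.1 rms px 1.74 cut 0.0
lid square wC [393.  300.4] 27.3 rms px 1.11 cut 0.31
pot square wC [592.7 321.5] -24.5 -0.69
lid oblong wA [ 425.3 -137.2] -127.4 rms px 1.55 cut 0.0
lid oblong wB [ 424.5 -136.9] 52.2 rms px 1.7 cut 0.0
lid oblong wC [ 426.3 -139.1] 54.1 rms px 1.37 cut 0.19
lid oblong wD [ 427.9 -136.9] 51.5 rms px 1.64 cut 0.08
pot oblong wC [661.7 134.1] -30.7 -0.56
```

View pics/ovC.png

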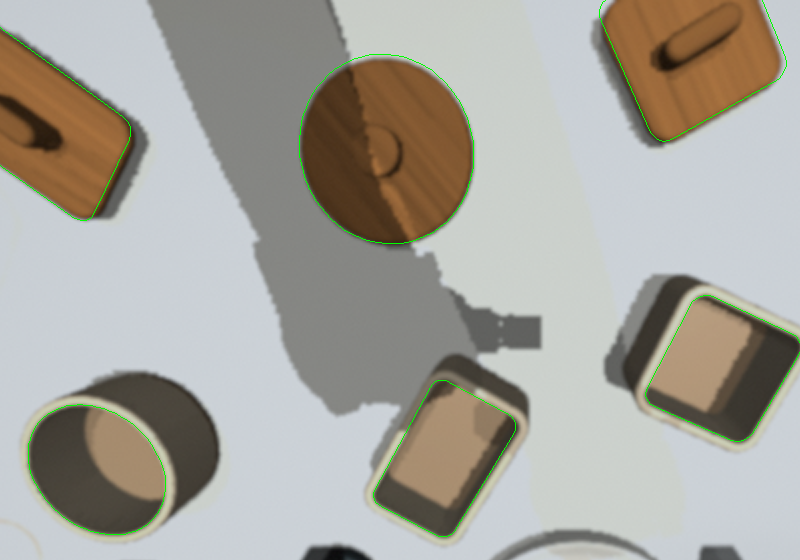

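The overlay shows the fitted mouth and plate outlines lying right on the pots and lids. Views at opposite yaws differ by ±1.8 mm along tool x, so I average that out. First is the small lid.

To row units: -28.7 cm / 80 = -0.3588, -28 cm / 80 = -0.35.

Emit:
servo_tool:
  moves:
    - [-0.2038,-0.14,-0.25,0]
    - [-0.2038,-0.14,-0.25,0]
    - [-0.2038,-0.14,-0.25,0]
    - [-0.2038,-0.14,-0.25,0]
    - [-0.2038,-0.14,-0.25,0]
    - [-0.2038,-0.14,-0.25,0]
    - [-0.2038,-0.14,-0.25,0]
    - [-0.2038,-0.14,-0.25,0]
    - [-0.2038,-0.14,-0.2813,0]
    - [-0.2038,-0.14,-0.3125,0]
    - [-0.2038,-0.14,-0.3375,0]
    - [-0.2038,-0.14,-0.35,0]
    - [-0.2038,-0.14,-0.3588,0]
    - [-0.2038,-0.14,-0.3588,0]
    - [-0.2038,-0.14,-0.3588,0]

```text
time: 7.55
ee_pos: [0.4152, -0.312, 0.0353]
tcp_rot: [-178.2, 0.1, 179.4]
wrist_force: [-0.6, 0.7, 1.2]
opening: 0.0853
grasp_force: 0.0
```

Emit:
servo_tool:
  moves:
    - [0,0,0,0]
    - [0,0,0,0]
    - [0,0,0,0]
    - [0,0,0,0]
    - [0,0,0,0]
    - [0,0,0,0]
    - [0,0,0,0]
    - [0,0,0,0]
  claw: 1
  force: 40

```text
time: 8.22
ee_pos: [0.4147, -0.3123, 0.0348]
tcp_rot: [-178.2, 0.1, 179.3]
wrist_force: [-0.7, 1.3, 4.8]
opening: 0.0285
grasp_force: 39.3
```

To row units: 18.5 cm / 80 = 0.2313, 4.5 cm / 80 = 0.0563.

Emit:
servo_tool:
  moves:
    - [0,0,0.0188,0]
    - [0,0,0.05,0]
    - [0,0,0.1,0]
    - [0.075,-0.0038,0.1125,0]
    - [0.125,-0.0063,0.1125,0]
    - [0.175,-0.01,0.1125,0]
    - [0.2125,-0.0125,0.1125,0]
    - [0.2313,-0.0125,0.1125,0]
    - [0.2313,-0.0125,0.1,0]
    - [0.2313,-0.0125,0.0875,0]
    - [0.2313,-0.0125,0.0788,0]
    - [0.2313,-0.0125,0.07,0]
    - [0.2313,-0.0125,0.0625,0]
    - [0.2313,-0.0125,0.0563,0]
    - [0.2313,-0.0125,0.0563,0]

```text
time: 9.47
ee_pos: [0.5985, -0.3221, 0.0784]
tcp_rot: [-178.2, -0.0, 179.3]
wrist_force: [-0.0, 0.8, -1.0]
opening: 0.0286
grasp_force: 39.9
```

```bash
python3 snap.py s1
```

```text
[ 0.59850074 -0.32207029  0.07839563] [-1.78239415e+02 -1.68412963e-02  1.79306900e+02] [-27.62465181  21.71793989  13.02425946  80.52371749  -1.57722335
 -26.94258289] 9.4667
```

View pics/s1.png

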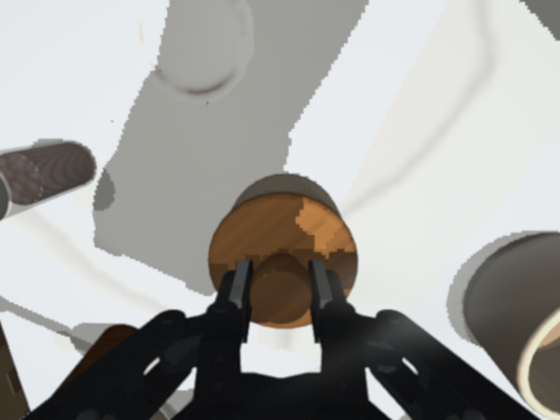

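The lid is held level over the small pot with its plug already in the mouth, and the wrist force is about 0. I'll lower it the rest of the way.

To row units: -0.65 cm / 80 = -0.0081, -0.6 cm / 80 = -0.0075.

Emit:
servo_tool:
  moves:
    - [0,0,-0.0025,0]
    - [0,0,-0.005,0]
    - [0,0,-0.0063,0]
    - [0,0,-0.0075,0]
    - [0,0,-0.0081,0]
    - [0,0,-0.0081,0]

```text
time: 10.02
ee_pos: [0.5996, -0.3221, 0.0731]
tcp_rot: [-178.2, 0.1, 179.3]
wrist_force: [-0.2, 1.4, -0.8]
opening: 0.0288
grasp_force: 39.9
```

Emit:
servo_tool:
  moves:
    - [0,0,-0.0013,0]
    - [0,0,-0.0025,0]
    - [0,0,-0.0025,0]

```text
time: 10.27
ee_pos: [0.5996, -0.3221, 0.0728]
tcp_rot: [-178.2, 0.1, 179.3]
wrist_force: [-3.7, 3.4, 9.4]
opening: 0.0286
grasp_force: 40.8
```

To row units: 22 cm / 80 = 0.275, 20 cm / 80 = 0.25.

Emit:
servo_tool:
  moves:
    - [0,0,0,0]
    - [0,0,0,0]
    - [0,0,0,0]
    - [0,0,0,0]
    - [0,0,0,0]
    - [0,0,0.025,0]
    - [0,0,0.0625,0]
    - [0,0,0.1,0]
    - [0,0,0.15,0]
    - [-0.05,0.05,0.2,0]
    - [-0.075,0.0875,0.25,0]
    - [-0.075,0.125,0.275,0]
    - [-0.075,0.125,0.275,0]
    - [-0.075,0.125,0.275,0]
  claw: 0

```text
time: 11.43
ee_pos: [0.5391, -0.2193, 0.297]
tcp_rot: [-178.1, 0.5, 179.5]
wrist_force: [-0.6, -0.2, 2.1]
opening: 0.0856
grasp_force: 0.0
```

```bash
python3 snap.py s2
python3 - <<'E'
from fit import *
im=cv2.imread("pics/s2.png"); C=cam("wrist",pickle.load(open("s2.pkl","rb")))
print(lid(im,C,*L["small"],(.600,-.3216),.038)); print(lid(im,C,*L["oblong"],lid0["oblong"]))
r=pot(im,C,.051,.051,1,.072,pot0["big"]);print(r)
E
```

```text
[ 0.53910733 -0.2192992   0.29701045] [-178.10003213    0.45357844  179.45853193] [-21.34485378  10.52024487  23.65860144 102.03940986  -1.61498355
 -20.81135388] 11.4333
(array([ 0.60072855, -0.32137049, -0.03419168]), np.float64(1.5785979773731151), np.float64(0.0))
(array([ 0.42841638, -0.1373982 , -2.22446385]), np.float64(1.657175814107858), np.float64(0.0))
(array([ 0.66393152, -0.11664323,  0.0173006 ]), np.float64(-0.5310192165564893))
```

View pics/s2.png

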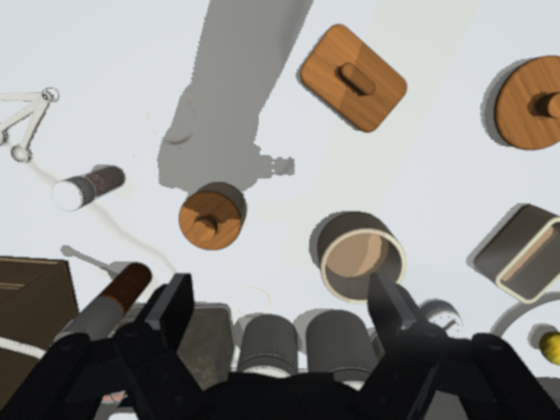

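The small lid sits on its pot at (211,220), within 1 mm of centre, and the tube is undisturbed. Next is the oblong lid.

To row units: -19 cm / 80 = -0.2375, -11.3 cm / 80 = -0.1413, 0.927 rad / 3.1416 = 0.2951.

Emit:
servo_tool:
  moves:
    - [-0.1413,0.105,-0.0625,0.0382]
    - [-0.1413,0.105,-0.125,0.0764]
    - [-0.1413,0.105,-0.2375,0.1146]
    - [-0.1413,0.105,-0.2375,0.1528]
    - [-0.1413,0.105,-0.2375,0.191]
    - [-0.1413,0.105,-0.2375,0.2292]
    - [-0.1413,0.105,-0.2375,0.2674]
    - [-0.1413,0.105,-0.2375,0.2951]
    - [-0.1413,0.105,-0.2375,0.2951]
    - [-0.1413,0.105,-0.2375,0.2951]
    - [-0.1413,0.105,-0.2375,0.2951]

```text
time: 12.4
ee_pos: [0.4267, -0.1385, 0.1008]
tcp_rot: [-178.2, 0.0, -127.7]
wrist_force: [-0.4, 0.5, 0.5]
opening: 0.0852
grasp_force: 0.0
```

To row units: -6.7 cm / 80 = -0.0838, -6.3 cm / 80 = -0.0788.

Emit:
servo_tool:
  moves:
    - [0,0.0013,-0.025,0]
    - [0,0.0013,-0.05,0]
    - [0,0.0013,-0.0688,0]
    - [0,0.0013,-0.0788,0]
    - [0,0.0013,-0.0838,0]
    - [0,0.0013,-0.0838,0]
    - [0,0.0013,-0.0838,0]

```text
time: 12.98
ee_pos: [0.4269, -0.1373, 0.0346]
tcp_rot: [-178.2, 0.1, -127.6]
wrist_force: [-0.6, -0.2, -0.5]
opening: 0.0853
grasp_force: 0.0
```

Emit:
servo_tool:
  moves:
    - [0,0,0,0]
    - [0,0,0,0]
    - [0,0,0,0]
    - [0,0,0,0]
    - [0,0,0,0]
    - [0,0,0,0]
    - [0,0,0,0]
    - [0,0,0,0]
    - [0,0,0,0]
  claw: 1

```text
time: 13.73
ee_pos: [0.4265, -0.137, 0.0343]
tcp_rot: [-178.2, 0.1, -127.5]
wrist_force: [-2.5, 1.4, 5.3]
opening: 0.0151
grasp_force: 38.9
```

To row units: 27 cm / 80 = 0.3375, 23.3 cm / 80 = 0.2913, -1.452 rad / 3.1416 = -0.4622.

Emit:
servo_tool:
  moves:
    - [0,0,0.0188,0]
    - [0,0,0.05,0]
    - [0,0,0.1,0]
    - [0.025,0.0288,0.125,-0.0382]
    - [0.0625,0.0725,0.125,-0.0764]
    - [0.0938,0.1088,0.125,-0.1146]
    - [0.125,0.145,0.125,-0.1528]
    - [0.1563,0.1813,0.125,-0.191]
    - [0.1875,0.2175,0.125,-0.2292]
    - [0.2188,0.2538,0.125,-0.2674]
    - [0.25,0.29,0.125,-0.3056]
    - [0.2688,0.3125,0.125,-0.3438]
    - [0.2913,0.3375,0.125,-0.382]
    - [0.2913,0.3375,0.125,-0.4202]
    - [0.2913,0.3375,0.125,-0.4584]
    - [0.2913,0.3375,0.1125,-0.4622]
    - [0.2913,0.3375,0.1,-0.4622]
    - [0.2913,0.3375,0.0875,-0.4622]
    - [0.2913,0.3375,0.0875,-0.4622]

```text
time: 15.32
ee_pos: [0.658, 0.1323, 0.1003]
tcp_rot: [-178.0, -0.1, 149.4]
wrist_force: [0.2, -0.3, -1.8]
opening: 0.0153
grasp_force: 39.8
```

```bash
python3 snap.py s3
python3 - <<'E'
from fit import *
im=cv2.imread("pics/s3.png"); C=cam("wrist",pickle.load(open("s3.pkl","rb")))
print(lid(im,C,*L["oblong"],(.66,.134),.07)); print(pot(im,C,.051,.051,1,.072,pot0["big"]))
E
```

```text
[0.65802257 0.13233276 0.10028791] [-1.78041005e+02 -1.42769758e-01  1.49394439e+02] [11.94261935 22.70296244 16.71980321 85.44693636 -1.34656638 42.56254632] 15.3167
(array([ 0.65807712,  0.13019097, -0.53885396]), np.float64(18.394220019382125), np.float64(0.0))
(array([ 0.66096087, -0.11849433,  0.0412735 ]), np.float64(-0.24613251953487164))
```

View pics/s3.png

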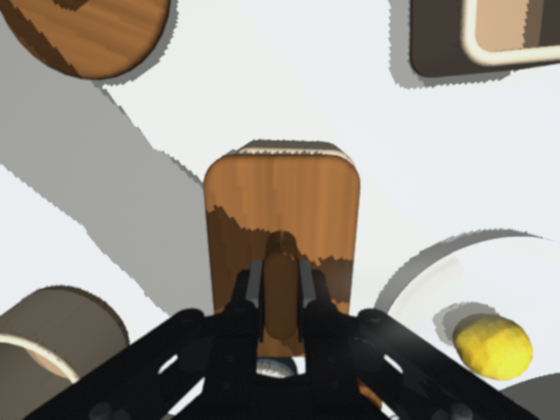

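Run:
```python
from fit import *
im=cv2.imread("pics/s3.png"); C=cam("wrist",pickle.load(open("s3.pkl","rb")))
for p,c in (((.660,.134,np.radians(149.3)),(0,255,0)),((.6617,.1341,np.radians(149.3)),(255,0,0))):
    cv2.polylines(im,[np.int32(np.round(proj(C,outline(.062,.04,0,.06,p))))],True,c,1)
cv2.polylines(im,[np.int32(np.round(proj(C,outline(.062,.04,0,.099,(.6583,.1328,np.radians(149.3))))))],True,(0,0,255),1)
cv2.imwrite("pics/s3o.png",cv2.resize(im[110:300,160:410],None,fx=2.4,fy=2.4))
```

View pics/s3o.png

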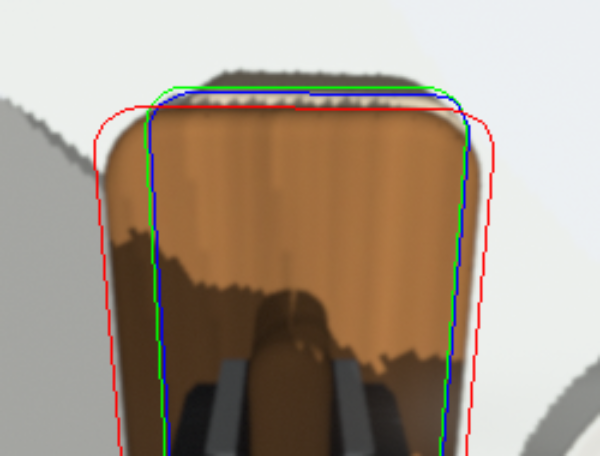

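The rim outline is concentric with the lid's position to within about 2 mm and parallel to it. The visible rim strip at the top matches the prediction. Lowering now.

To row units: -2.5 cm / 80 = -0.0313, -1.2 cm / 80 = -0.015.

Emit:
servo_tool:
  moves:
    - [0,0,-0.0075,0]
    - [0,0,-0.015,0]
    - [0,0,-0.02,0]
    - [0,0,-0.025,0]
    - [0,0,-0.0288,0]
    - [0,0,-0.0313,0]
    - [0,0,-0.0313,0]

```text
time: 15.95
ee_pos: [0.6593, 0.1329, 0.0783]
tcp_rot: [-178.2, 0.0, 149.3]
wrist_force: [-0.8, -0.3, -1.5]
opening: 0.0151
grasp_force: 39.9
```

To row units: -0.5 cm / 80 = -0.0063, -0.4 cm / 80 = -0.005.

Emit:
servo_tool:
  moves:
    - [0,0,-0.0013,0]
    - [0,0,-0.0025,0]
    - [0,0,-0.0038,0]
    - [0,0,-0.005,0]
    - [0,0,-0.0063,0]
    - [0,0,-0.0063,0]

```text
time: 16.45
ee_pos: [0.6595, 0.1329, 0.0747]
tcp_rot: [-178.2, 0.1, 149.3]
wrist_force: [-2.7, -0.6, 3.3]
opening: 0.015
grasp_force: 40.6
```

To row units: -0.15 cm / 80 = -0.0019, -0.1 cm / 80 = -0.0013.

Emit:
servo_tool:
  moves:
    - [0,0,-0.0013,0]
    - [0,0,-0.0019,0]
    - [0,0,-0.0019,0]

```text
time: 16.7
ee_pos: [0.6596, 0.1329, 0.0745]
tcp_rot: [-178.3, 0.1, 149.3]
wrist_force: [-6.4, -3.1, 11.3]
opening: 0.0149
grasp_force: 42.4
```

To row units: 20 cm / 80 = 0.25, 19 cm / 80 = 0.2375, 0.4 rad / 3.1416 = 0.1273.

Emit:
servo_tool:
  moves:
    - [0,0,0,0]
    - [0,0,0,0]
    - [0,0,0,0]
    - [0,0,0,0]
    - [0,0,0,0]
    - [0,0,0.025,0]
    - [0,0,0.0625,0]
    - [0,0,0.1,0]
    - [0,0,0.15,0]
    - [-0.05,0,0.1875,0]
    - [-0.1,0,0.2375,0]
    - [-0.1125,0,0.25,0.0382]
    - [-0.1125,0,0.25,0.0764]
    - [-0.1125,0,0.25,0.1146]
    - [-0.1125,0,0.25,0.1273]
    - [-0.1125,0,0.25,0.1273]
    - [-0.1125,0,0.25,0.1273]
  claw: 0

```text
time: 18.12
ee_pos: [0.5694, 0.1329, 0.2722]
tcp_rot: [-178.2, 0.0, 172.1]
wrist_force: [-0.5, -0.3, 0.3]
opening: 0.0854
grasp_force: 0.0
```

```bash
python3 snap.py s4
python3 - <<'E'
from fit import *
im=cv2.imread("pics/s4.png"); C=cam("wrist",pickle.load(open("s4.pkl","rb")))
print(lid(im,C,*L["oblong"],(.66,.134),.04)); print(lid(im,C,*L["square"],lid0["square"]),lid(im,C,*L["big"],lid0["big"]))
E
```

```text
[0.56942533 0.13289799 0.27221649] [-1.78205010e+02  3.64353316e-02  1.72072523e+02] [ 13.95544469  11.80186336  22.31426856 101.14780121  -1.67919776
  21.89280449] 18.1167
(array([ 0.66112085,  0.13180581, -0.52106171]), np.float64(1.5865257913383655), np.float64(0.0))
(array([0.39215348, 0.30125125, 0.50917935]), np.float64(0.24087843530606984), np.float64(0.4425531914893617)) (array([ 0.45640781,  0.10299107, -0.42610242]), np.float64(1.6947134422296097), np.float64(0.0))
```

View pics/s4.png

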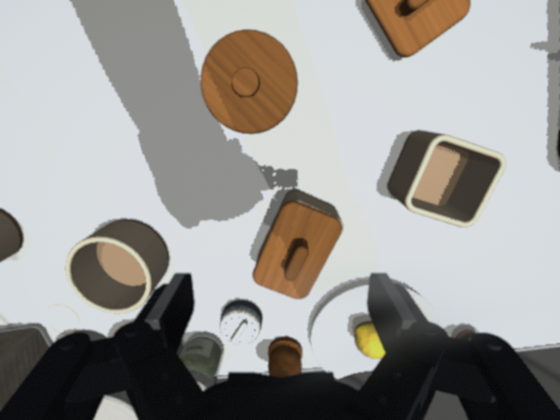

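The oblong lid is seated at (297,245), about 2 mm from the pot's centre, and the timer at (241,323) is untouched. Next is the square lid.

To row units: -17.8 cm / 80 = -0.2225, -17.2 cm / 80 = -0.215, -0.944 rad / 3.1416 = -0.3005.

Emit:
servo_tool:
  moves:
    - [-0.2225,0.21,-0.125,-0.0382]
    - [-0.2225,0.21,-0.215,-0.0764]
    - [-0.2225,0.21,-0.215,-0.1146]
    - [-0.2225,0.21,-0.215,-0.1528]
    - [-0.2225,0.21,-0.215,-0.191]
    - [-0.2225,0.21,-0.215,-0.2292]
    - [-0.2225,0.21,-0.215,-0.2674]
    - [-0.2225,0.21,-0.215,-0.3005]
    - [-0.2225,0.21,-0.215,-0.3005]
    - [-0.2225,0.21,-0.215,-0.3005]
    - [-0.2225,0.21,-0.215,-0.3005]

```text
time: 19.08
ee_pos: [0.3925, 0.3008, 0.1013]
tcp_rot: [-178.3, 0.0, 118.2]
wrist_force: [-0.5, 0.7, 1.0]
opening: 0.085
grasp_force: 0.0
```

```bash
python3 snap.py s5
python3 - <<'E'
from fit import *
im=cv2.imread("pics/s5.png"); C=cam("wrist",pickle.load(open("s5.pkl","rb")))
print(lid(im,C,*L["square"],lid0["square"]))
E
```

```text
[0.39246002 0.30078715 0.10128536] [-1.78289521e+02  4.45539968e-02  1.18224905e+02] [ 37.33633562  -1.4342576  -10.88461999  82.24559693   0.22685122
  99.10873822] 19.0833
(array([0.39487086, 0.29935784, 0.50035473]), np.float64(2.8943169521730487), np.float64(0.0))
```

Emit:
servo_tool:
  moves:
    - [0,0,-0.025,0]
    - [0,0,-0.05,0]
    - [0,0,-0.0688,0]
    - [0,0,-0.0788,0]
    - [0,0,-0.0838,0]
    - [0,0,-0.0838,0]
    - [0,0,-0.0838,0]

```text
time: 19.72
ee_pos: [0.3921, 0.301, 0.0343]
tcp_rot: [-178.3, 0.0, 118.1]
wrist_force: [-0.1, 1.3, 0.8]
opening: 0.0854
grasp_force: 0.0
```

Emit:
servo_tool:
  moves:
    - [0,0,0,0]
    - [0,0,0,0]
    - [0,0,0,0]
    - [0,0,0,0]
    - [0,0,0,0]
    - [0,0,0,0]
    - [0,0,0,0]
    - [0,0,0,0]
    - [0,0,0,0]
  claw: 1

```text
time: 20.47
ee_pos: [0.3919, 0.3013, 0.0339]
tcp_rot: [-178.3, 0.0, 118.1]
wrist_force: [0.9, 1.3, 5.1]
opening: 0.0152
grasp_force: 40.0
```

To row units: 19.9 cm / 80 = 0.2488, 7.5 cm / 80 = 0.0938, 0.653 rad / 3.1416 = 0.2079.

Emit:
servo_tool:
  moves:
    - [0,0,0.0188,0]
    - [0,0,0.05,0]
    - [0,0,0.1,0]
    - [0.0125,0.0013,0.125,0.0382]
    - [0.0625,0.0063,0.1313,0.0764]
    - [0.1125,0.0113,0.1313,0.1146]
    - [0.1625,0.0163,0.1313,0.1528]
    - [0.2125,0.0213,0.1313,0.191]
    - [0.2438,0.025,0.1313,0.2079]
    - [0.2488,0.025,0.1313,0.2079]
    - [0.2488,0.025,0.125,0.2079]
    - [0.2488,0.025,0.115,0.2079]
    - [0.2488,0.025,0.1075,0.2079]
    - [0.2488,0.025,0.1,0.2079]
    - [0.2488,0.025,0.0938,0.2079]
    - [0.2488,0.025,0.0875,0.2079]
    - [0.2488,0.025,0.0813,0.2079]
    - [0.2488,0.025,0.0813,0.2079]

```text
time: 21.97
ee_pos: [0.5899, 0.3207, 0.0972]
tcp_rot: [-178.2, -0.0, 155.5]
wrist_force: [-0.2, -0.5, -1.5]
opening: 0.0151
grasp_force: 39.7
```

Home for the TCP is 0.0895.

To row units: -0.75 cm / 80 = -0.0094, -0.7 cm / 80 = -0.0088.

Emit:
servo_tool:
  moves:
    - [0,0,-0.0025,0]
    - [0,0,-0.005,0]
    - [0,0,-0.0063,0]
    - [0,0,-0.0075,0]
    - [0,0,-0.0088,0]
    - [0,0,-0.0094,0]
    - [0,0,-0.0094,0]

```text
time: 22.55
ee_pos: [0.5905, 0.3209, 0.0907]
tcp_rot: [-178.2, 0.0, 155.5]
wrist_force: [-0.1, 0.2, -2.5]
opening: 0.0153
grasp_force: 39.7
```

To row units: -0.25 cm / 80 = -0.0031, -0.2 cm / 80 = -0.0025.

Emit:
servo_tool:
  moves:
    - [0,0,-0.0013,0]
    - [0,0,-0.0025,0]
    - [0,0,-0.0031,0]
    - [0,0,-0.0031,0]

```text
time: 22.88
ee_pos: [0.5906, 0.321, 0.0902]
tcp_rot: [-178.3, 0.1, 155.5]
wrist_force: [-3.9, -2.7, 8.9]
opening: 0.0149
grasp_force: 41.5
```

To row units: 20 cm / 80 = 0.25, 18 cm / 80 = 0.225, 0.4 rad / 3.1416 = 0.1273.

Emit:
servo_tool:
  moves:
    - [0,0,0,0]
    - [0,0,0,0]
    - [0,0,0,0]
    - [0,0,0,0]
    - [0,0,0,0]
    - [0,0,0.025,0]
    - [0,0,0.0625,0]
    - [0,0,0.1,0]
    - [0,0,0.15,0]
    - [-0.0375,-0.05,0.1875,0.0318]
    - [-0.075,-0.1,0.225,0.0637]
    - [-0.1125,-0.15,0.25,0.0955]
    - [-0.1125,-0.15,0.25,0.1273]
    - [-0.1125,-0.15,0.25,0.1273]
    - [-0.1125,-0.15,0.25,0.1273]
    - [-0.1125,-0.15,0.25,0.1273]
  claw: 0

```text
time: 24.22
ee_pos: [0.5008, 0.201, 0.2883]
tcp_rot: [-178.2, 0.1, 178.3]
wrist_force: [0.1, -0.6, -0.3]
opening: 0.0855
grasp_force: 0.0
```

```bash
python3 snap.py s6
python3 - <<'E'
from fit import *
im=cv2.imread("pics/s6.png"); C=cam("wrist",pickle.load(open("s6.pkl","rb")))
print(lid(im,C,*L["square"],(.591,.3215),.056)); print(lid(im,C,*L["oblong"],(.66,.134),.04)); print(lid(im,C,*L["big"],lid0["big"]))
E
```

```text
[0.50075499 0.20103145 0.28829587] [-1.78237062e+02  8.80080207e-02  1.78334857e+02] [ 22.74034686   5.93381853  17.52471541 102.23938742  -1.6417276
  24.41613574] 24.2167
(array([ 0.58608254,  0.32238962, -0.30048113]), np.float64(5.594000265649525), np.float64(0.0))
(array([ 0.66202811,  0.13187269, -0.51244081]), np.float64(1.552200391221469), np.float64(0.0))
(array([ 0.45622497,  0.10311275, -0.21490603]), np.float64(1.794386998924728), np.float64(0.0))
```

Emit:
servo_tool:
  moves:
    - [-0.0575,-0.1225,-0.235,0]
    - [-0.0575,-0.1225,-0.235,0]
    - [-0.0575,-0.1225,-0.235,0]
    - [-0.0575,-0.1225,-0.235,0]
    - [-0.0575,-0.1225,-0.235,0]
    - [-0.0575,-0.1225,-0.235,0]
    - [-0.0575,-0.1225,-0.26,0]
    - [-0.0575,-0.1225,-0.285,0]
    - [-0.0575,-0.1225,-0.3038,0]
    - [-0.0575,-0.1225,-0.315,0]
    - [-0.0575,-0.1225,-0.3175,0]
    - [-0.0575,-0.1225,-0.3175,0]

```text
time: 25.27
ee_pos: [0.4546, 0.1034, 0.0341]
tcp_rot: [-178.2, -0.0, 178.4]
wrist_force: [-0.4, 0.2, -0.5]
opening: 0.0854
grasp_force: 0.0
```

Run:
```python
from fit import *
C=cam("wrist",pickle.load(open("s6.pkl","rb")))
print(np.round(proj(C,outline(.046,.046,0,.085,(.592,.3215,-.4276)))[::7]))
```

```text
[[392. 291.]
 [432. 241.]
 [377. 209.]
 [338. 263.]]
```

Emit:
servo_tool:
  moves:
    - [0,0,0,0]
    - [0,0,0,0]
    - [0,0,0,0]
    - [0,0,0,0]
    - [0,0,0,0]
    - [0,0,0,0]
    - [0,0,0,0]
    - [0,0,0,0]
    - [0,0,0,0]
  claw: 1

```text
time: 26.02
ee_pos: [0.4548, 0.1029, 0.035]
tcp_rot: [-178.2, 0.1, 178.4]
wrist_force: [-1.4, -0.9, 4.4]
opening: 0.0281
grasp_force: 39.4
```

To row units: -22 cm / 80 = -0.275, -21.8 cm / 80 = -0.2725.

Emit:
servo_tool:
  moves:
    - [0,0,0.0188,0]
    - [0,0,0.05,0]
    - [0,0,0.1,0]
    - [0.025,-0.025,0.125,0]
    - [0.0563,-0.0625,0.125,0]
    - [0.0875,-0.0938,0.125,0]
    - [0.125,-0.1313,0.125,0]
    - [0.1625,-0.1688,0.125,0]
    - [0.2,-0.2125,0.125,0]
    - [0.2313,-0.2438,0.125,0]
    - [0.2563,-0.2725,0.125,0]
    - [0.26,-0.275,0.125,0]
    - [0.26,-0.275,0.1188,0]
    - [0.26,-0.275,0.11,0]
    - [0.26,-0.275,0.1013,0]
    - [0.26,-0.275,0.0925,0]
    - [0.26,-0.275,0.085,0]
    - [0.26,-0.275,0.0775,0]
    - [0.26,-0.275,0.0775,0]

```text
time: 27.6
ee_pos: [0.6616, -0.1165, 0.0948]
tcp_rot: [-178.2, -0.1, 178.5]
wrist_force: [-0.7, -0.0, -1.8]
opening: 0.0283
grasp_force: 40.0
```

Home for the TCP is about 0.0868.

To row units: -0.75 cm / 80 = -0.0094, -0.7 cm / 80 = -0.0088.

Emit:
servo_tool:
  moves:
    - [0,0,-0.0025,0]
    - [0,0,-0.005,0]
    - [0,0,-0.0063,0]
    - [0,0,-0.0075,0]
    - [0,0,-0.0088,0]
    - [0,0,-0.0094,0]
    - [0,0,-0.0094,0]

```text
time: 28.18
ee_pos: [0.6624, -0.1171, 0.0887]
tcp_rot: [-178.2, 0.0, 178.4]
wrist_force: [-0.7, -0.0, -1.8]
opening: 0.0285
grasp_force: 40.0
```

To row units: -0.2 cm / 80 = -0.0025, -0.15 cm / 80 = -0.0019.

Emit:
servo_tool:
  moves:
    - [0,0,-0.0013,0]
    - [0,0,-0.0019,0]
    - [0,0,-0.0025,0]
    - [0,0,-0.0025,0]

```text
time: 28.52
ee_pos: [0.6625, -0.1172, 0.0872]
tcp_rot: [-178.2, 0.1, 178.4]
wrist_force: [-0.6, -0.8, 1.3]
opening: 0.0286
grasp_force: 40.3
```

To row units: -0.2 cm / 80 = -0.0025, -0.1 cm / 80 = -0.0013.

Emit:
servo_tool:
  moves:
    - [0,0,-0.0013,0]
    - [0,0,-0.0025,0]
    - [0,0,-0.0025,0]

```text
time: 28.77
ee_pos: [0.6626, -0.1173, 0.087]
tcp_rot: [-178.2, 0.2, 178.4]
wrist_force: [-5.9, -0.5, 11.9]
opening: 0.0285
grasp_force: 41.4
```

To row units: 27 cm / 80 = 0.3375, 24 cm / 80 = 0.3.

Emit:
servo_tool:
  moves:
    - [0,0,0,0]
    - [0,0,0,0]
    - [0,0,0,0]
    - [0,0,0,0]
    - [0,0,0,0]
    - [0,0,0.025,0]
    - [0,0,0.0625,0]
    - [0,0,0.1,0]
    - [-0.025,0,0.15,0]
    - [-0.0625,0.05,0.2,0]
    - [-0.1125,0.1,0.25,0]
    - [-0.1125,0.15,0.3,0]
    - [-0.1125,0.2,0.3375,0]
    - [-0.1125,0.2,0.3375,0]
    - [-0.1125,0.2,0.3375,0]
    - [-0.1125,0.2,0.3375,0]
    - [-0.1125,0.2,0.3375,0]
  claw: 0

```text
time: 30.18
ee_pos: [0.5728, 0.0439, 0.3556]
tcp_rot: [-178.2, 0.2, 178.5]
wrist_force: [0.8, -0.2, -0.4]
opening: 0.0854
grasp_force: 0.0
```

```bash
python3 snap.py s7
python3 - <<'E'
from fit import *
im=cv2.imread("pics/s7.png"); C=cam("wrist",pickle.load(open("s7.pkl","rb")))
for k,p,z in (("square",(.592,.3215),.056),("oblong",(.66,.134),.04),("big",(.664,-.1165),.052),("small",(.601,-.3215),.038)):
    r=lid(im,C,*L[k],p,z); print(k,r)
t=camera("top")[:,:,::-1]; cv2.imwrite("pics/top1.png",t); C=cam("top")
for k,p,z in (("square",(.592,.3215),.056),("oblong",(.66,.134),.04),("big",(.664,-.1165),.052),("small",(.601,-.3215),.038)):
    print(k,lid(t,C,*L[k],p,z))
cv2.imwrite("pics/fin.png",np.vstack([cv2.resize(im[60:310],(784,350)),cv2.resize(t[145:235,135:405],(784,250),interpolation=cv2.INTER_CUBIC)]))
E
```

```text
[0.57277571 0.04385096 0.35563357] [-1.78215333e+02  1.61862208e-01  1.78544988e+02] [  5.26657005  14.09118601  34.81336266 110.77038098  -1.79134121
   6.72485659] 30.1833
square (array([ 0.5938023 ,  0.32019212, -0.40905434]), np.float64(1.7642131262388692), np.float64(0.0))
oblong (array([0.66015881, 0.13232814, 2.61252682]), np.float64(1.438621830697441), np.float64(0.0))
big (array([ 0.66327363, -0.11662826, -0.03774161]), np.float64(1.49645306288919), np.float64(0.0))
small (array([ 0.60080124, -0.32191978,  0.07911182]), np.float64(1.6835700845107748), np.float64(0.0))
square (array([0.59270511, 0.32041756, 1.14007211]), np.float64(0.9424332415891079), np.float64(0.0))
oblong None
big (array([ 0.66170935, -0.11719265,  0.04158922]), np.float64(0.2357505286240493), np.float64(0.0))
small (array([ 0.59931521, -0.32132382,  0.00794078]), np.float64(0.25096388058485997), np.float64(0.0))
```

View pics/fin.png

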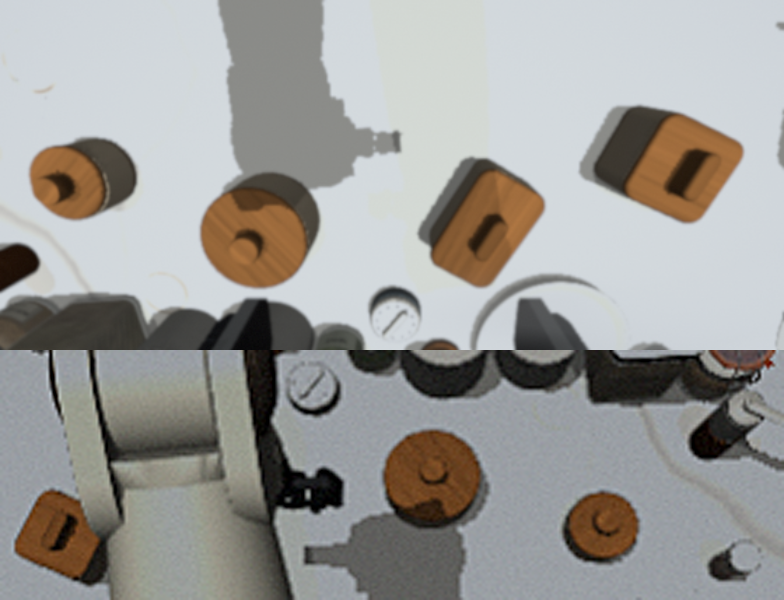

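In the final picture all four lids are flat on their own pots, centred to about 2 mm with matching angles. The timer and tube are where they were. Handing in.

```bash
python3 -c "
from workcell import *
print(job_done())"
```

```text
the job is handed in; nothing more can be done
None
```

I put all four lids on their own pots, pressed each down until it met the rim, and handed the job in at about 30 s. My last images put each lid within about 2–3 mm of its pot's centre; I judged that they sit flat by eye and from rim contact, and the hand-in returned no verdict.

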